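# Open the push-and-turn safety bottle

## Robot

A 6-joint arm with a two-finger parallel gripper is mounted at the origin on the work surface. World frame = base frame: x ahead of the robot, y to its left, z up, the work surface at z = 0. Lengths are in m, angles in rad, forces in N, time in s.
With the tool pointing down it reaches from about 0.35 to 0.775 m from the base axis. Payload 5.5 kg.
Tool frame: the origin (TCP) lies at the very end of the fingers, on their centre line; the grasp point (between the pads) lies env.hold_point_z behind it (env.hold_point_z is the distance from the TCP to the grasp point, in m); z points along the fingers, y is the line along which they close (so a half turn about z gives the same grasp; the last joint's range is limited). The gripper opens to 85 mm and grips with 20 to 120 N. Pads are 22 mm wide; open, the fingers measure 114 mm over their backs; the gripper's body (76 mm by 85 mm) begins 54 mm behind the grasp point. The pads swing forward as they close: fully open they stand 13 mm farther back than shut.
Start: joints at [-1.366, 0.313, 0.046, 1.304, 0, 1.431], TCP at [0.194, -0.541, 0.231] pointing down, gripper open.
Joint ranges: [-2.76, 2.76], [-0.86, 1.69], [-1.03, 1.26], [-2.2, 2.34], [-1.47, 1.5], [-3.14, 3.14]. Speed limits (rad/s): [2.57, 2.57, 3.14, 3.14, 3.14, 3.14].

## Interface

Orientations are given as a unit quaternion [w, x, y, z].
In Python, from workcell import env gives the robot as it stands.
- The arm moves only by the tool carry_out, never from a script. Its argument "steps" is a list of rows, each a list of 3 entries, a list of its own where there are three numbers: the turn, a rotation vector about the tool's x, y, z in degrees, then the shift along the tool's x, y, z in cm, then the closure in counts, from 0 (fully open) to 255 (shut). A call has exactly 8 rows; each row is the pose to reach, as a shift and turn from the pose commanded when the call began, along the tool's axes at that moment; what a row does not reach only later rows make up. A row lasts 1/8 s, in which the tool goes at most 62.5 mm and 10.7 degrees, less where a joint would pass 70% of its speed; a pose out of reach is approached as far as the arm can. A call with a gripper value outside its range is refused whole. The fingers move at their own pace and stop on an object; "force" is the grip in N (left out, the last holds). Time passes only in rows, so rows that repeat a pose let the fingers close, or fill a call up. It gives the time, the measured TCP pose, the force, the opening and the grip force at its end, in the units of the state.
- env.get_state(): the state, without advancing time (a new reading comes with each control period).
- env.read_camera(name): name is "scene" or "side" or "wrist"; returns (picture, depth): 384x512x3 uint8, red, green, blue; 384x512 float32, m along the optical axis (not along the pixel's ray), 0 where there is no reading.
- env.get_calibration(name): a dict with "fx", "fy", "cx", "cy" (pixels), "origin" and "orientation" of the camera in the world. Camera axes: x right, y up, looking along -z (the intrinsics and any distortion apply to the point x, -y, -z); pixel columns grow to the right and rows downward; lengths in m; the calibration is good to about 2 mm. A picture is of the moment at which its call begins: read the wrist's pose just before it. get_calibration takes no time and is no camera call; for the wrist camera it gives the pose at the moment of the call.
- env.hand_in(): hands the job in; it is judged then, once.
The state is a dict: "clock": time; "joint_pos": joint angles; "qvel": joint speeds; "tau": joint torques, N m; "tcp_pos": TCP position; "orientation": TCP orientation; "wrist_force": force on the tool from outside, world axes, zero at the start; "ft_torque": the same for the moment, N m; "finger_gap": finger opening in m; "grip_force": force on a finger pad.
Only numpy, scipy, OpenCV 4.12 (cv2) and the standard library are available. Lean on these libraries where they do the work, as an engineer would, in place of code of your own. Each camera call takes 0.05 s, during which the arm holds its last target. There are 200 camera calls.

## Task

Take the black safety cap off the bottle standing in the wooden block: press the cap down against its spring and, keeping it down, turn it anticlockwise (seen from above) until it comes free, without forcing it. Lift it off and set it down, not dropped, skirt down on the middle of the cork mat, and let go. Leave the other things on the bench where they are.

Things in the scene. Friction and masses are not known exactly. Their poses are not given: they have to be found in the camera images.
- cap: Black safety cap, about 60 g: round, 62 mm across, 27 mm tall, open below, with a 5 mm top disc and an upright grip bar on it. Origin: centre of the lower rim; z up; x along the bar. Shut at the start: origin 110 mm above the bench, x along the bottle's x. Loose once released; clear of the neck when raised 25 mm.
- bar (a point): Centre of the cap's grip bar, which is 46 mm long (cap x), 16 mm wide (cap y) and 28 mm tall; 41 mm above the cap's lower rim. The bar stands on the top disc, 27 to 55 mm above that rim.
- neck (a point): Point on the bottle's axis, 110 mm above the bench: the cap's origin when shut. A spring in the neck pushes the cap up: 4 N at rest, 0.5 N more per mm pressed. The cap can turn only when pressed 2 to 8 mm (differs each time, unseen); a hard seat lies 1.8 mm below that depth. 12 to 18 N brings it onto the seat; over 45 N in all between cap and bottle (press, spring and twist added) is forcing it.
- disc (a point): Top of the cap disc, 27 mm above the lower rim. Kept down, the cap turns anticlockwise (from above) to a stiff end stop, 51 to 85 degrees on (differs each time, unseen; a rise of 0.2 Nm is enough to feel it, 0.5 Nm forces it). It is free there and in the last 6 degrees before. Not pressed far enough it turns only 4 degrees. Free and let up, it rises 4 mm above its shut height and lifts off.
- bottle: Grey round bottle, 80 mm across, fixed in a wooden block 110 x 110 x 30 mm; shoulder 99 mm above the bench, white neck under the cap. Fixed to the bench. Origin: centre of the block's underside, on the axis of bottle and cap; z up; x along the cap's grip bar while it is shut.
- mat: Square cork mat, 120 x 120 x 5 mm, fixed flat on the bench. Origin: centre of its underside; its top is 5 mm higher.
- pen: Bystander: aluminium engraving pen, 22 mm thick, 120 mm long (along its x), with a small black button. Origin under its middle.
- die: Bystander: bone die, 16 mm. Origin: centre of its underside as placed.
- scraper: Bystander: scraper with a plastic handle, 190 mm long (along its x), lying flat.
- checker: Bystander: smooth white checker, 32 mm across, 9 mm thick. Origin: centre of its underside.
There are look-alikes about, which are no part of the job. What is meant by the cap is not turquoise or yellow, and is the smaller of those in its own colour.

How it is judged:
By the outcome, as a careful person would: the job done as asked, in the order asked, and still so for the second after the job is handed in, with the robot touching nothing.
It also fails if it takes over 72 s, if anything falls off the work surface, if the arm or the gripper's body presses on something with over 40 N, if the wrist force passes 120 N, or if a joint passes its speed limit or range.

## Working session

There is one attempt and no reset: what is moved stays moved. The work goes in short steps, Python scripts to look and compute and a tool call to move; the robot and the scene stay as the last step left them, time stands still between calls to the robot, and variables do not carry over. Pictures are saved under pics/ and viewed, at most 10 in all, crops included, and the job is handed in when it is done.

Besides the shell and the picture viewer there is one more tool, called after "Emit:" in YAML: its name, and indented under it one key for each argument. carry_out: Moves the arm, as the interface text tells. Its arguments: {"type":"object","properties":{"steps":{"type":"array","items":{"type":"array"}},"force":{"type":"number"}},"required":["steps"]}

```bash
mkdir -p pics; ls; cat > h.py <<'E'
import numpy as np,cv2
from scipy.spatial.transform import Rotation as R
from workcell import env
def rot(q): return R.from_quat([q[1],q[2],q[3],q[0]])
def world(c,u,v,d):
    p=np.array([(u-c["cx"])/c["fx"]*d,-(v-c["cy"])/c["fy"]*d,-d])
    return rot(c["orientation"]).apply(p)+c["origin"]
def proj(c,P):
    p=rot(c["orientation"]).inv().apply(np.array(P)-c["origin"])
    return c["cx"]+c["fx"]*p[0]/-p[2], c["cy"]-c["fy"]*p[1]/-p[2]
E
python3 - <<'E'
from h import *
ims=[]
for n in ["scene","side","wrist"]:
    c=env.get_calibration(n); im,d=env.read_camera(n)
    np.savez(f"{n}0.npz",im=im,d=d,c=np.array(c,dtype=object))
    cv2.imwrite(f"pics/{n}0.png",im[...,::-1]); print(n,c)
print(env.get_state(),env.hold_point_z)
E
```

```text
pics
scene {'fx': 464.2419010231408, 'fy': 464.2419010231408, 'cx': 255.6623672768562, 'cy': 188.18242063137092, 'origin': array([ 1.20055306, -0.45118193,  0.85321096]), 'orientation': array([0.82268347, 0.35166989, 0.18225138, 0.40780465])}
side {'fx': 406.42617617013565, 'fy': 406.42617617013565, 'cx': 254.57525394900628, 'cy': 195.3569208972932, 'origin': array([0.33763207, 0.61525795, 0.80252896]), 'orientation': array([-0.16446839, -0.07343229,  0.36151584,  0.91480279])}
wrist {'fx': 312.42552366282996, 'fy': 312.42552366282996, 'cx': 253.9325356918834, 'cy': 189.79291399232355, 'origin': array([ 0.25722064, -0.51927753,  0.37349526]), 'orientation': array([ 0.81096411, -0.10750192,  0.07625477, -0.57005769])}
{'clock': 0.15, 'joint_pos': array([-1.36559108e+00,  3.13850972e-01,  4.52610603e-02,  1.30361814e+00,
        1.89749540e-05,  1.43116704e+00]), 'qvel': array([-0.00256695, -0.0032288 ,  0.00180397, -0.00039192,  0.00073507,
        0.00131814]), 'tau': array([ 1.73478962e-03, -4.81063986e+01,  2.98816216e+01,  1.38991521e-02,
       -1.47181895e-04,  1.26494749e-05]), 'tcp_pos': array([ 0.19427601, -0.54078258,  0.23060923]), 'orientation': array([-7.05793076e-04,  9.85172684e-01,  1.71564228e-01, -1.36572495e-05]), 'wrist_force': array([-0.12763681, -0.27087506, -0.1262487 ]), 'ft_torque': array([-0.0014801 , -0.05346002, -0.01751594]), 'grip_force': 0.0, 'finger_gap': 0.08548729101507004} 0.0187
```

View pics/scene0.png

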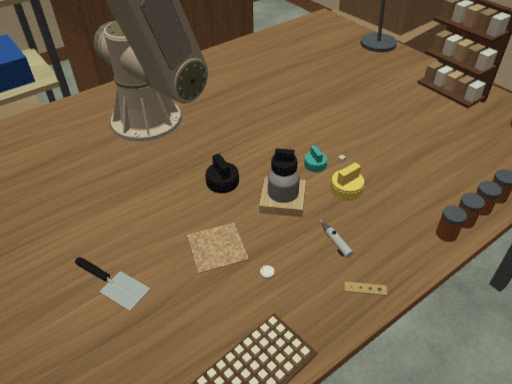

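View pics/side0.png

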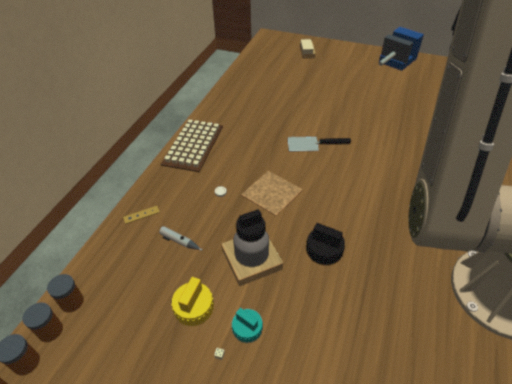

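Scene view: the candidates are the black cap on the bottle (285,160), a larger black cap on the bench (222,177), a turquoise cap (316,158) and a yellow cap (348,180). I choose the black one on the bottle. In the side view it is at (250,225), the mat at (272,192) and the big black cap at (325,244). Next is a close crop of both.

```bash
python3 - <<'E'
import cv2,numpy as np
a=cv2.imread("pics/scene0.png")[135:225,240:330]; b=cv2.imread("pics/side0.png")[200:290,210:300]
f=lambda x:cv2.convertScaleAbs(cv2.resize(x,(400,400),interpolation=cv2.INTER_CUBIC),alpha=1.8,beta=15)
# 400/90=4.444 px per px
cv2.imwrite("pics/crop.png",np.hstack([f(a),f(b)]))
E
```

```text
(no output)
```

View pics/crop.png

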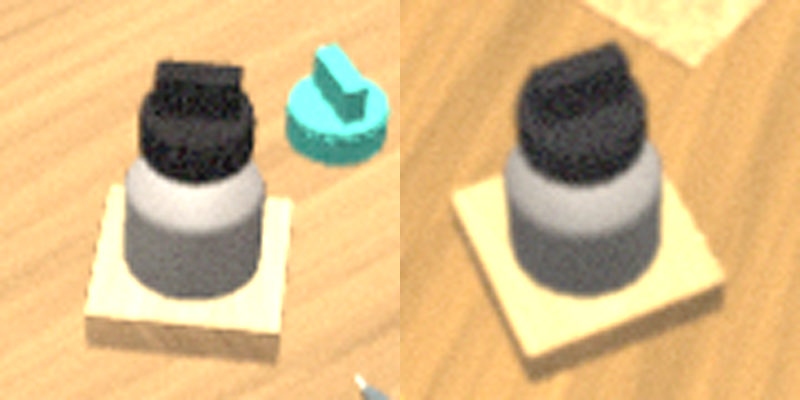

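The left crop (scene) and right crop (side) both show the black cap with its bar on the grey bottle. The bar-top centres are at crop (201,73) and (576,64), and the block corners are clear. Now to triangulate.

```bash
cat >> h.py <<'E'
def ray(c,u,v):
    d=world(c,u,v,1.0)-c["origin"]; return np.array(c["origin"]),d/np.linalg.norm(d)
def tri(rays):
    A=sum(np.eye(3)-np.outer(d,d) for o,d in rays); b=sum((np.eye(3)-np.outer(d,d))@o for o,d in rays)
    P=np.linalg.solve(A,b); return P,[np.linalg.norm((np.eye(3)-np.outer(d,d))@(P-o)) for o,d in rays]
def onz(c,u,v,z):
    o,d=ray(c,u,v); return o+d*(z-o[2])/d[2]
E
python3 - <<'E'
from h import *
np.set_printoptions(precision=4,suppress=True)
cs={n:np.load(f"{n}0.npz",allow_pickle=True)["c"].item() for n in["scene","side"]}
S=lambda x,y:(240+x/4.444-.4,135+y/4.444-.4); D=lambda x,y:(210+(x-400)/4.444-.4,200+y/4.444-.4)
t,r=tri([ray(cs["scene"],*S(201,73)),ray(cs["side"],*D(576,64))]);print("bartop",t,r)
for n,p in(("scene",S(201,73)),("side",D(576,64))):print(n,onz(cs[n],*p,.165))
a,b=onz(cs["scene"],*S(158,70),.165),onz(cs["scene"],*S(243,76),.165);print("bar ends scene",a,b,np.linalg.norm(b-a),np.degrees(np.arctan2(*(b-a)[1::-1])))
a,b=onz(cs["side"],*D(527,79),.165),onz(cs["side"],*D(623,50),.165);print("bar ends side",a,b,np.linalg.norm(b-a),np.degrees(np.arctan2(*(b-a)[1::-1])))
for n,pts in(("scene",[S(112,185),S(292,200),S(278,330),S(88,318)]),("side",[D(455,192),D(722,283),D(530,357)])):
    P=np.array([onz(cs[n],*p,.03) for p in pts]);print(n,P)
    print([ (np.linalg.norm(P[i]-P[i-1]),np.degrees(np.arctan2(*(P[i]-P[i-1])[1::-1]))%90) for i in range(len(P))], P.mean(0))
print("side diag mid",(P[0]+P[1])/2)
m={"scene":[(188,240),(234,225),(247,262),(199,270)]}
for n in cs:
    z=np.load(f"{n}0.npz",allow_pickle=True);hsv=cv2.cvtColor(z["im"],cv2.COLOR_RGB2HSV)
    d=z["d"]; bx={"scene":(215,247),"side":(272,192)}[n]
    med=np.median(hsv[bx[1]-4:bx[1]+5,bx[0]-4:bx[0]+5].reshape(-1,3),0)
    w=cv2.GaussianBlur(z["im"],(0,0),1.5);mask=np.zeros((386,514),np.uint8)
    cv2.floodFill(w,mask,bx,(255,0,0),(9,9,9),(9,9,9),4|cv2.FLOODFILL_FIXED_RANGE*0|(255<<8))
    k=cv2.morphologyEx(mask[1:-1,1:-1],cv2.MORPH_OPEN,np.ones((5,5)))
    cn=max(cv2.findContours(k,0,2)[0],key=cv2.contourArea)
    P=np.array([onz(cs[n],*p,.005) for p in cn[:,0]])
    print(n,"mat",cv2.minAreaRect((P[:,:2]*1000).astype(np.float32)))
E
```

```text
bartop [0.5516 0.1109 0.165 ] [np.float64(0.0006514823405410461), np.float64(0.0006514823405409888)]
scene [0.5522 0.1111 0.165 ]
side [0.5512 0.1103 0.165 ]
bar ends scene [0.5363 0.0947 0.165 ] [0.5678 0.1271 0.165 ] 0.045178954532732386 45.687294930495945
bar ends side [0.5691 0.1266 0.165 ] [0.5336 0.0948 0.165 ] 0.04767775864169322 -138.16842273962416
scene [[0.4746 0.1116 0.03  ]
 [0.5504 0.1877 0.03  ]
 [0.6261 0.1106 0.03  ]
 [0.5544 0.0329 0.03  ]]
[(np.float64(0.11205468432623664), np.float64(45.368906368409256)), (np.float64(0.10734328990028637), np.float64(45.107567889629415)), (np.float64(0.1080561831983986), np.float64(44.51214562868356)), (np.float64(0.10578504989364433), np.float64(47.27630097558486))] [0.5514 0.1107 0.03  ]
side [[0.6243 0.1086 0.03  ]
 [0.4738 0.1144 0.03  ]
 [0.5489 0.188  0.03  ]]
[(np.float64(0.10947236847280627), np.float64(43.56171808153922)), (np.float64(0.15067532239459586), np.float64(87.80370915603297)), (np.float64(0.10513582856751905), np.float64(44.39481262515622))] [0.549 0.137 0.03 ]
side diag mid [0.549  0.1115 0.03  ]
scene mat ((144.8995361328125, 262.4376220703125), (2387.65380859375, 1815.228515625), 51.138492584228516)
side mat ((819.983154296875, -447.1348876953125), (2520.992919921875, 1822.0350341796875), 18.437097549438477)
```

```bash
cat >> h.py <<'E'
def togo(P,yaw,s=None):
    s=s or env.get_state(); r=rot(s["orientation"])
    t=R.from_euler("ZX",[yaw,180],degrees=True)
    return "turn",np.round((r.inv()*t).as_rotvec(degrees=True),2),"shift cm",np.round(r.inv().apply(np.array(P)-s["tcp_pos"])*100,2)
E
python3 - <<'E'
from h import *
np.set_printoptions(precision=4,suppress=True)
m={"scene":[(188,240),(234.5,225),(247,261.5),(199,269.5)],"side":[(270,173),(301,188),(276,212),(243,193)]}
for n in m:
    c=np.load(f"{n}0.npz",allow_pickle=True)["c"].item()
    P=np.array([onz(c,*p,.005) for p in m[n]])[:,:2];print(n,P,P.mean(0),[np.linalg.norm(P[i]-P[i-1]) for i in range(4)])
print(togo([.5515,.1108,.231],45))
E
```

```text
scene [[ 0.5205 -0.1558]
 [ 0.5489 -0.0401]
 [ 0.6581 -0.0818]
 [ 0.6104 -0.1808]] [ 0.5845 -0.1146] [np.float64(0.09328282577200735), np.float64(0.1190821178787529), np.float64(0.11685311554419107), np.float64(0.10984035183181627)]
side [[ 0.6048 -0.1796]
 [ 0.5055 -0.1522]
 [ 0.5419 -0.0465]
 [ 0.6478 -0.0806]] [ 0.575  -0.1147] [np.float64(0.10792293458546694), np.float64(0.10306603374126128), np.float64(0.11175067506987382), np.float64(0.11122506601338883)]
('turn', array([ -0.08,  -0.03, -25.24]), 'shift cm', array([ 55.65, -49.25,   0.04]))
```

Emit:
carry_out:
  steps:
    - [[0,0,-3],[4.2,-3.7,-0.5],0]
    - [[0,0,-6],[8.4,-7.4,-1],0]
    - [[0,0,-9],[12.5,-11.1,-1.5],0]
    - [[0,0,-12],[16.7,-14.8,-2],0]
    - [[0,0,-16],[21,-18.5,-2.5],0]
    - [[0,0,-20],[25,-22.2,-3],0]
    - [[0,0,-23],[29,-25.9,-3],0]
    - [[0,0,-25],[33,-29.5,-3],0]
  force: 100

```text
clock: 1.15
tcp_pos: [0.4057, -0.1503, 0.2614]
orientation: [0.0, 0.924, 0.381, 0.0]
wrist_force: [1.0, -0.1, 0.5]
finger_gap: 0.0855
grip_force: 0.0
```

```bash
python3 - <<'E'
from h import *
s=env.get_state();c=env.get_calibration("wrist"); im,d=env.read_camera("wrist")
np.savez("wrist1.npz",im=im,d=d,c=np.array(c,dtype=object))
cv2.imwrite("pics/w1.png",im[...,::-1]); print(s["tcp_pos"],np.degrees(s["joint_pos"]),s["wrist_force"]); print(togo([.5515,.1108,.20],45)); print(proj(c,[.58,-.115,.005]),proj(c,[.5515,.1108,.165]))
E
```

```text
[ 0.40569815 -0.15032811  0.26135642] [-3.09832702e+01  1.62339327e+00 -1.29790857e+01  7.53688539e+01
 -5.82040882e-03  1.04197019e+02] [ 1.03501852 -0.05389812  0.54708462]
('turn', array([-0.07, -0.22,  0.19]), 'shift cm', array([28.29, -7.82,  6.26]))
(np.float64(336.81827236250723), np.float64(31.826636009770112)) (np.float64(103.13098441702613), np.float64(-309.16940735328626))
```

View pics/w1.png

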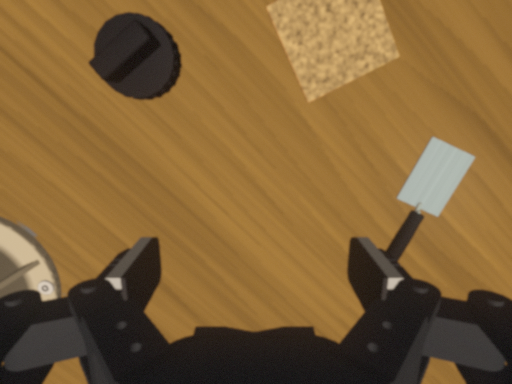

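The wrist picture shows the mat with corners (309,101) and (400,56) and a third near (267,3). The large spare cap is at (137,55) and the scraper at (436,177). Moving on above the bottle.

Emit:
carry_out:
  steps:
    - [[0,0,0],[5,-1.4,1],0]
    - [[0,0,0],[10,-2.8,2],0]
    - [[0,0,0],[15,-4.2,3],0]
    - [[0,0,0],[20,-5.6,3.5],0]
    - [[0,0,0],[24,-6.7,3.8],0]
    - [[0,0,0],[26,-7.3,4],0]
    - [[0,0,0],[26,-7.3,4],0]
    - [[0,0,0],[26,-7.3,4],0]

```text
clock: 2.2
tcp_pos: [0.538, 0.082, 0.2212]
orientation: [0.0, 0.925, 0.38, -0.0]
wrist_force: [0.1, 0.7, 0.2]
finger_gap: 0.0852
grip_force: 0.0
```

```bash
python3 - <<'E'
from h import *
np.set_printoptions(precision=4,suppress=True)
s=env.get_state();c=env.get_calibration("wrist"); im,d=env.read_camera("wrist")
np.savez("wrist2.npz",im=im,d=d,c=np.array(c,dtype=object))
cv2.imwrite("pics/w2.png",cv2.convertScaleAbs(im[...,::-1],alpha=1.7)); print(s["tcp_pos"],np.degrees(s["joint_pos"]),s["wrist_force"]); print(togo([.5515,.1108,.14],45)); print(proj(c,[.5515,.1108,.165]))
c=np.load("wrist1.npz",allow_pickle=True)["c"].item()
print([onz(c,*p,.005) for p in [(267,2),(309,101),(400,56)]])
E
```

```text
[0.538  0.082  0.2212] [  0.2313  14.7227  -3.1482  72.1655  -0.0312 135.5211] [0.1461 0.6775 0.2329]
('turn', array([ 0.  ,  0.03, -0.32]), 'shift cm', array([ 3.  , -1.11,  8.14]))
(np.float64(235.3334381800965), np.float64(163.1559206583172))
[array([ 0.5443, -0.0353,  0.005 ]), array([ 0.5047, -0.1492,  0.005 ]), array([ 0.6157, -0.1879,  0.005 ])]
```

View pics/w2.png

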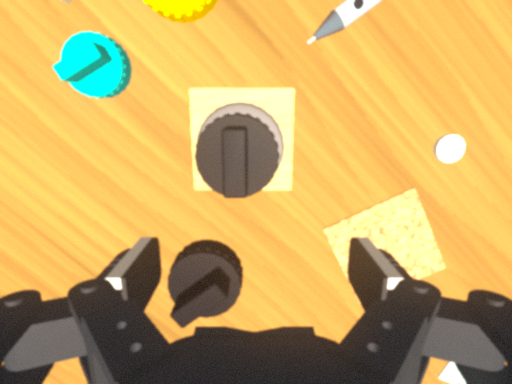

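The bar-top centre is at (234.5,162) against a predicted (235,163), so position and yaw agree. The mat corners visible here are (325,229), (415,189) and (444,265). Descending onto the bar.

Emit:
carry_out:
  steps:
    - [[0,0,-0.3],[1.5,-0.5,0],0]
    - [[0,0,-0.3],[3,-1.1,0.5],0]
    - [[0,0,-0.3],[3,-1.1,2],0]
    - [[0,0,-0.3],[3,-1.1,4],0]
    - [[0,0,-0.3],[3,-1.1,6],0]
    - [[0,0,-0.3],[3,-1.1,7.5],0]
    - [[0,0,-0.3],[3,-1.1,8],0]
    - [[0,0,-0.3],[3,-1.1,8],0]

```text
clock: 3.25
tcp_pos: [0.5519, 0.1118, 0.141]
orientation: [-0.0, 0.924, 0.383, -0.0]
wrist_force: [0.6, 0.4, 0.0]
finger_gap: 0.0854
grip_force: 0.0
```

```bash
python3 - <<'E'
from h import *
np.set_printoptions(precision=4,suppress=True)
s=env.get_state();print(s["tcp_pos"],s["wrist_force"],s["ft_torque"]); print(togo([.5515,.1108,.14],45))
c=np.load("wrist2.npz",allow_pickle=True)["c"].item()
P=[onz(c,*p,.005) for p in [(325,229),(415,189),(444,265)]];print(P,(P[0]+P[2])/2)
c=np.load("wrist2.npz",allow_pickle=True)["c"].item()
print(onz(c,234.5,162,.165))
E
```

```text
[0.5519 0.1118 0.141 ] [0.6091 0.4248 0.0236] [ 0.0051 -0.01   -0.018 ]
('turn', array([-0.02,  0.03,  0.06]), 'shift cm', array([-0.09,  0.04,  0.1 ]))
[array([ 0.5425, -0.0385,  0.005 ]), array([ 0.6521, -0.0765,  0.005 ]), array([ 0.6164, -0.1831,  0.005 ])] [ 0.5794 -0.1108  0.005 ]
[0.5517 0.1117 0.165 ]
```

Emit:
carry_out:
  steps:
    - [[0,0,0],[-0.04,0.04,0.1],120]
    - [[0,0,0],[-0.04,0.04,0.1],180]
    - [[0,0,0],[-0.04,0.04,0.1],220]
    - [[0,0,0],[-0.04,0.04,0.1],255]
    - [[0,0,0],[-0.04,0.04,0.1],255]
    - [[0,0,0],[-0.04,0.04,0.1],255]
    - [[0,0,0],[-0.04,0.04,0.1],255]
    - [[0,0,0],[-0.04,0.04,0.1],255]
  force: 60

```text
clock: 4.25
tcp_pos: [0.552, 0.1114, 0.1404]
orientation: [-0.0, 0.924, 0.383, 0.0]
wrist_force: [-2.1, 2.2, 3.7]
finger_gap: 0.0148
grip_force: 61.7
```

```bash
cat > st.py <<'E'
from h import *
np.set_printoptions(precision=4,suppress=True)
s=env.get_state();print(s["tcp_pos"],rot(s["orientation"]).as_matrix()[:,0],s["wrist_force"],s["ft_torque"],s["finger_gap"],s["grip_force"],np.degrees(s["joint_pos"][5]))
E
python3 st.py
```

```text
[0.552  0.1114 0.1404] [0.7063 0.7079 0.0003] [-2.0784  2.1506  3.6958] [ 0.414   0.4082 -0.0002] 0.014823067792983221 61.66066288948059 138.1749683151917
```

Emit:
carry_out:
  steps:
    - [[0,0,0],[0,-0.03,0.1],255]
    - [[0,0,0],[0,-0.03,0.2],255]
    - [[0,0,0],[0,-0.03,0.3],255]
    - [[0,0,0],[0,-0.03,0.3],255]
    - [[0,0,0],[0,-0.03,0.4],255]
    - [[0,0,0],[0,-0.03,0.4],255]
    - [[0,0,0],[0,-0.03,0.4],255]
    - [[0,0,0],[0,-0.03,0.4],255]

```text
clock: 5.25
tcp_pos: [0.552, 0.1114, 0.1365]
orientation: [0.0, 0.924, 0.383, 0.0]
wrist_force: [-1.9, 0.6, 6.6]
finger_gap: 0.0151
grip_force: 61.9
```

```bash
python3 st.py
```

```text
[0.552  0.1114 0.1365] [0.7064 0.7078 0.0003] [-1.9062  0.5529  6.5976] [ 0.2916  0.2921 -0.0518] 0.015065792664211881 61.94304943084717 138.19489687678782
```

Emit:
carry_out:
  steps:
    - [[0,0,0],[0,0,0.05],255]
    - [[0,0,0],[0,0,0.1],255]
    - [[0,0,0],[0,0,0.15],255]
    - [[0,0,0],[0,0,0.2],255]
    - [[0,0,0],[0,0,0.2],255]
    - [[0,0,0],[0,0,0.2],255]
    - [[0,0,0],[0,0,0.2],255]
    - [[0,0,0],[0,0,0.2],255]

```text
clock: 6.25
tcp_pos: [0.5521, 0.1115, 0.1364]
orientation: [0.0, 0.924, 0.383, 0.001]
wrist_force: [-6.6, 1.0, 17.2]
finger_gap: 0.0151
grip_force: 63.5
```

```bash
python3 st.py
```

```text
[0.5521 0.1115 0.1364] [0.7064 0.7078 0.0013] [-6.5744  0.975  17.1954] [0.196  1.2403 0.0054] 0.015143549914020796 63.51083278656006 138.19655331603172
```

Emit:
carry_out:
  steps:
    - [[0,0,-1],[0,0,-0.03],255]
    - [[0,0,-2],[0,0,-0.03],255]
    - [[0,0,-3],[0,0,-0.03],255]
    - [[0,0,-4],[0,0,-0.03],255]
    - [[0,0,-5],[0,0,-0.03],255]
    - [[0,0,-6],[0,0,-0.03],255]
    - [[0,0,-7],[0,0,-0.03],255]
    - [[0,0,-8],[0,0,-0.03],255]

```text
clock: 7.25
tcp_pos: [0.5529, 0.1115, 0.1364]
orientation: [0.001, 0.895, 0.447, 0.001]
wrist_force: [-2.5, 1.3, 14.1]
finger_gap: 0.0149
grip_force: 63.0
```

```bash
python3 st.py
```

```text
[0.5529 0.1115 0.1364] [0.6007 0.7995 0.0021] [-2.4565  1.3212 14.1203] [ 0.3162  0.6626 -0.156 ] 0.014862837613426329 62.990087270736694 130.17505211483154
```

Emit:
carry_out:
  steps:
    - [[0,0,-4],[0,0,0],255]
    - [[0,0,-8],[0,0,0],255]
    - [[0,0,-12],[0,0,0],255]
    - [[0,0,-16],[0,0,0],255]
    - [[0,0,-20],[0,0,0],255]
    - [[0,0,-24],[0,0,0],255]
    - [[0,0,-28],[0,0,0],255]
    - [[0,0,-32],[0,0,0],255]

```text
clock: 8.25
tcp_pos: [0.552, 0.1123, 0.1364]
orientation: [0.0, 0.736, 0.677, 0.001]
wrist_force: [-4.3, 2.6, 15.5]
finger_gap: 0.0151
grip_force: 63.2
```

```bash
python3 st.py
```

```text
[0.552  0.1123 0.1364] [0.0835 0.9965 0.0017] [-4.3086  2.603  15.5278] [ 0.6043  1.088  -0.1258] 0.015126384492035443 63.246835470199585 98.07985126917528
```

Emit:
carry_out:
  steps:
    - [[0,0,-2],[0,0,0],255]
    - [[0,0,-4],[0,0,0],255]
    - [[0,0,-5],[0,0,0],255]
    - [[0,0,-6],[0,0,0],255]
    - [[0,0,-7],[0,0,0],255]
    - [[0,0,-8],[0,0,0],255]
    - [[0,0,-9],[0,0,0],255]
    - [[0,0,-10],[0,0,0],255]

```text
clock: 9.25
tcp_pos: [0.5521, 0.1123, 0.1364]
orientation: [0.0, 0.675, 0.738, 0.001]
wrist_force: [-4.3, 3.5, 15.7]
finger_gap: 0.0152
grip_force: 63.3
```

```bash
python3 st.py
```

```text
[0.5521 0.1123 0.1364] [-0.0888  0.9961  0.0016] [-4.2779  3.4617 15.7047] [ 0.8031  1.0881 -0.2408] 0.015224395904133773 63.278818130493164 88.18925135483146
```

Emit:
carry_out:
  steps:
    - [[0,0,-0.3],[0,0,0],255]
    - [[0,0,-0.6],[0,0,0],255]
    - [[0,0,-0.9],[0,0,0],255]
    - [[0,0,-1.2],[0,0,0],255]
    - [[0,0,-1.5],[0,0,0],255]
    - [[0,0,-1.8],[0,0,0],255]
    - [[0,0,-2],[0,0,0],255]
    - [[0,0,-2],[0,0,0],255]

```text
clock: 10.25
tcp_pos: [0.552, 0.1124, 0.1364]
orientation: [-0.0, 0.662, 0.749, 0.001]
wrist_force: [-5.8, 4.6, 15.4]
finger_gap: 0.0148
grip_force: 63.3
```

```bash
python3 st.py
```

```text
[0.552  0.1124 0.1364] [-0.1231  0.9924  0.0017] [-5.7526  4.6359 15.4245] [ 0.8476  1.1263 -0.1985] 0.014832305185606473 63.28735113143921 86.21803728048978
```

Emit:
carry_out:
  steps:
    - [[0,0,-0.5],[0.02,-0.02,0],255]
    - [[0,0,-1],[0.04,-0.05,0],255]
    - [[0,0,-1.5],[0.04,-0.05,0],255]
    - [[0,0,-2],[0.04,-0.05,0],255]
    - [[0,0,-2.5],[0.04,-0.05,0],255]
    - [[0,0,-3],[0.04,-0.05,0],255]
    - [[0,0,-3],[0.04,-0.05,0],255]
    - [[0,0,-3],[0.04,-0.05,0],255]

```text
clock: 11.25
tcp_pos: [0.5518, 0.1126, 0.1364]
orientation: [0.0, 0.642, 0.766, 0.001]
wrist_force: [-4.3, 4.1, 14.6]
finger_gap: 0.0147
grip_force: 63.2
```

```bash
python3 st.py
```

```text
[0.5518 0.1126 0.1364] [-0.1749  0.9846  0.0012] [-4.3451  4.0894 14.5709] [ 0.7685  0.8811 -0.1247] 0.014729675406578938 63.17234516143799 83.2491884015867
```

Emit:
carry_out:
  steps:
    - [[0,0,-0.5],[0,0,0],255]
    - [[0,0,-1],[0,0,0],255]
    - [[0,0,-1.5],[0,0,0],255]
    - [[0,0,-2],[0,0,0],255]
    - [[0,0,-2.5],[0,0,0],255]
    - [[0,0,-3],[0,0,0],255]
    - [[0,0,-3],[0,0,0],255]
    - [[0,0,-3],[0,0,0],255]

```text
clock: 12.25
tcp_pos: [0.5517, 0.1126, 0.1364]
orientation: [0.0, 0.622, 0.783, 0.001]
wrist_force: [-4.3, 4.2, 13.9]
finger_gap: 0.015
grip_force: 63.2
```

```bash
python3 st.py
```

```text
[0.5517 0.1126 0.1364] [-0.2262  0.9741  0.0011] [-4.2873  4.1504 13.8918] [ 0.762   0.9214 -0.1751] 0.014983418077633974 63.198981285095215 80.24940800720236
```

Emit:
carry_out:
  steps:
    - [[0,0,-0.5],[0,0,0.02],255]
    - [[0,0,-1],[0,0,0.02],255]
    - [[0,0,-1.5],[0,0,0.02],255]
    - [[0,0,-2],[0,0,0.02],255]
    - [[0,0,-2.5],[0,0,0.02],255]
    - [[0,0,-3],[0,0,0.02],255]
    - [[0,0,-3],[0,0,0.02],255]
    - [[0,0,-3],[0,0,0.02],255]

```text
clock: 13.25
tcp_pos: [0.5517, 0.1127, 0.1364]
orientation: [0.0, 0.601, 0.799, 0.001]
wrist_force: [-4.8, 3.7, 15.7]
finger_gap: 0.015
grip_force: 63.4
```

```bash
python3 st.py
```

```text
[0.5517 0.1127 0.1364] [-0.277   0.9609  0.0012] [-4.8461  3.7072 15.6556] [ 0.877   1.1042 -0.1046] 0.014981668189823069 63.393566608428955 77.24936152129914
```

Emit:
carry_out:
  steps:
    - [[0,0,-0.5],[0,0,0],255]
    - [[0,0,-1],[0,0,0],255]
    - [[0,0,-1.5],[0,0,0],255]
    - [[0,0,-2],[0,0,0],255]
    - [[0,0,-2.5],[0,0,0],255]
    - [[0,0,-3],[0,0,0],255]
    - [[0,0,-3],[0,0,0],255]
    - [[0,0,-3],[0,0,0],255]

```text
clock: 14.25
tcp_pos: [0.5516, 0.1128, 0.1364]
orientation: [0.0, 0.58, 0.815, 0.001]
wrist_force: [-5.5, 4.9, 15.5]
finger_gap: 0.0154
grip_force: 63.4
```

```bash
python3 st.py
```

```text
[0.5516 0.1128 0.1364] [-0.3269  0.9451  0.0012] [-5.4815  4.8693 15.4996] [ 0.8372  1.1425 -0.1393] 0.015413410402768666 63.401362895965576 74.25019327889916
```

Emit:
carry_out:
  steps:
    - [[0,0,-0.5],[0.02,-0.01,0],255]
    - [[0,0,-1],[0.05,-0.03,0],255]
    - [[0,0,-1.5],[0.05,-0.03,0],255]
    - [[0,0,-2],[0.05,-0.03,0],255]
    - [[0,0,-2.5],[0.05,-0.03,0],255]
    - [[0,0,-3],[0.05,-0.03,0],255]
    - [[0,0,-3],[0.05,-0.03,0],255]
    - [[0,0,-3],[0.05,-0.03,0],255]

```text
clock: 15.25
tcp_pos: [0.5515, 0.1129, 0.1364]
orientation: [0.001, 0.559, 0.829, 0.001]
wrist_force: [-5.0, 3.4, 14.9]
finger_gap: 0.0147
grip_force: 63.3
```

```bash
python3 st.py
```

```text
[0.5515 0.1129 0.1364] [-0.3758  0.9267  0.0004] [-5.0167  3.3584 14.8978] [ 0.7205  0.9583 -0.1048] 0.014715315854114702 63.29977869987488 71.28959362729766
```

Emit:
carry_out:
  steps:
    - [[0,0,-0.5],[0,0,0],255]
    - [[0,0,-1],[0,0,0],255]
    - [[0,0,-1.5],[0,0,0],255]
    - [[0,0,-2],[0,0,0],255]
    - [[0,0,-2.5],[0,0,0],255]
    - [[0,0,-3],[0,0,0],255]
    - [[0,0,-3],[0,0,0],255]
    - [[0,0,-3],[0,0,0],255]

```text
clock: 16.25
tcp_pos: [0.5514, 0.1129, 0.1364]
orientation: [0.001, 0.537, 0.844, 0.001]
wrist_force: [-4.5, 3.8, 14.7]
finger_gap: 0.0148
grip_force: 63.3
```

```bash
python3 st.py
```

```text
[0.5514 0.1129 0.1364] [-0.4238  0.9058  0.0003] [-4.5295  3.785  14.6611] [ 0.7275  1.0459 -0.0927] 0.01482258090043818 63.341041803359985 68.28642352355601
```

Emit:
carry_out:
  steps:
    - [[0,0,-0.5],[0,0,0],255]
    - [[0,0,-1],[0,0,0],255]
    - [[0,0,-1.5],[0,0,0],255]
    - [[0,0,-2],[0,0,0],255]
    - [[0,0,-2.5],[0,0,0],255]
    - [[0,0,-3],[0,0,0],255]
    - [[0,0,-3],[0,0,0],255]
    - [[0,0,-3],[0,0,0],255]

```text
clock: 17.25
tcp_pos: [0.5512, 0.1128, 0.1364]
orientation: [0.001, 0.514, 0.857, 0.001]
wrist_force: [-4.4, 3.7, 15.1]
finger_gap: 0.0147
grip_force: 63.4
```

```bash
python3 st.py
```

```text
[0.5512 0.1128 0.1364] [-0.4706  0.8823  0.0001] [-4.3523  3.6634 15.0781] [ 0.6388  1.1473 -0.0858] 0.014685719740934057 63.39770436286926 65.28518096604051
```

Emit:
carry_out:
  steps:
    - [[0,0,-0.5],[0,0,0],255]
    - [[0,0,-1],[0,0,0],255]
    - [[0,0,-1.5],[0,0,0],255]
    - [[0,0,-2],[0,0,0],255]
    - [[0,0,-2.5],[0,0,0],255]
    - [[0,0,-3],[0,0,0],255]
    - [[0,0,-3],[0,0,0],255]
    - [[0,0,-3],[0,0,0],255]

```text
clock: 18.25
tcp_pos: [0.5511, 0.1127, 0.1364]
orientation: [0.001, 0.492, 0.871, 0.001]
wrist_force: [-5.6, 2.7, 16.0]
finger_gap: 0.0149
grip_force: 63.4
```

```bash
python3 st.py
```

```text
[0.5511 0.1127 0.1364] [-0.516   0.8566 -0.0002] [-5.593   2.7021 16.0465] [ 0.5499  1.1472 -0.1363] 0.014868106070862131 63.446173667907715 62.2883142774651
```

Emit:
carry_out:
  steps:
    - [[0,0,-0.5],[0.04,-0.02,-0.02],255]
    - [[0,0,-1],[0.04,-0.02,-0.02],255]
    - [[0,0,-1.5],[0.04,-0.02,-0.02],255]
    - [[0,0,-2],[0.04,-0.02,-0.02],255]
    - [[0,0,-2.5],[0.04,-0.02,-0.02],255]
    - [[0,0,-3],[0.04,-0.02,-0.02],255]
    - [[0,0,-3],[0.04,-0.02,-0.02],255]
    - [[0,0,-3],[0.04,-0.02,-0.02],255]

```text
clock: 19.25
tcp_pos: [0.5509, 0.1124, 0.1364]
orientation: [0.001, 0.469, 0.883, 0.001]
wrist_force: [-4.2, 1.4, 14.4]
finger_gap: 0.0146
grip_force: 63.2
```

```bash
python3 st.py
```

```text
[0.5509 0.1124 0.1364] [-0.5597  0.8287 -0.0011] [-4.2486  1.417  14.4324] [ 0.2695  0.9538 -0.1774] 0.014610064105748248 63.22670817375183 59.322522141568385
```

Emit:
carry_out:
  steps:
    - [[0,0,-0.5],[0,0,0],255]
    - [[0,0,-1],[0,0,0],255]
    - [[0,0,-1.5],[0,0,0],255]
    - [[0,0,-1.5],[0,0,0],255]
    - [[0,0,-1.5],[0,0,0],255]
    - [[0,0,-1.5],[0,0,0],255]
    - [[0,0,-1.5],[0,0,0],255]
    - [[0,0,-1.5],[0,0,0],255]

```text
clock: 20.25
tcp_pos: [0.5508, 0.1124, 0.1364]
orientation: [0.001, 0.458, 0.889, 0.0]
wrist_force: [-4.7, 0.7, 14.0]
finger_gap: 0.0147
grip_force: 63.3
```

```bash
python3 st.py
```

```text
[0.5508 0.1124 0.1364] [-0.581   0.8139 -0.0011] [-4.6719  0.7049 14.0455] [ 0.1872  0.9776 -0.2409] 0.0147284363632598 63.299503326416016 57.830067415636606
```

Emit:
carry_out:
  steps:
    - [[0,0,-0.3],[0,0,0],255]
    - [[0,0,-0.6],[0,0,0],255]
    - [[0,0,-1],[0,0,0],255]
    - [[0,0,-1],[0,0,0],255]
    - [[0,0,-1],[0,0,0],255]
    - [[0,0,-1],[0,0,0],255]
    - [[0,0,-1],[0,0,0],255]
    - [[0,0,-1],[0,0,0],255]

```text
clock: 21.25
tcp_pos: [0.5507, 0.1123, 0.1364]
orientation: [0.001, 0.45, 0.893, 0.0]
wrist_force: [-5.4, 0.2, 14.8]
finger_gap: 0.0148
grip_force: 63.4
```

```bash
python3 st.py
```

```text
[0.5507 0.1123 0.1364] [-0.595   0.8037 -0.0012] [-5.3668  0.249  14.8373] [ 0.1265  1.1755 -0.2917] 0.014833538778435048 63.36701273918152 56.83823088047311
```

At 81.5° the torque has risen by 0.2 Nm. Since the latest possible stop is 85°, the cap must be free here. Easing back 1° and letting it up.

Emit:
carry_out:
  steps:
    - [[0,0,0.5],[0,0,-0.1],255]
    - [[0,0,1],[0,0,-0.3],255]
    - [[0,0,1],[0,0,-0.5],255]
    - [[0,0,1],[0,0,-0.7],255]
    - [[0,0,1],[0,0,-0.9],255]
    - [[0,0,1],[0,0,-1.1],255]
    - [[0,0,1],[0,0,-1.3],255]
    - [[0,0,1],[0,0,-1.3],255]

```text
clock: 22.25
tcp_pos: [0.55, 0.1122, 0.1474]
orientation: [-0.0, 0.457, 0.889, -0.0]
wrist_force: [-1.1, -2.4, -1.6]
finger_gap: 0.0145
grip_force: 60.8
```

```bash
python3 st.py
```

```text
[0.55   0.1122 0.1474] [-0.5814  0.8136  0.0002] [-1.1485 -2.3999 -1.6238] [-0.2857  0.2998 -0.1241] 0.014472253173689066 60.80536723136902 57.80078153051709
```

Emit:
carry_out:
  steps:
    - [[0,0,0],[0,0,-0.4],255]
    - [[0,0,0],[0,0,-0.9],255]
    - [[0,0,0],[0,0,-1.5],255]
    - [[0,0,0],[0,0,-2.2],255]
    - [[0,0,0],[0,0,-3],255]
    - [[0,0,0],[0,0,-4],255]
    - [[0,0,0],[0,0,-5],255]
    - [[0,0,0],[0,0,-5],255]

```text
clock: 23.25
tcp_pos: [0.5512, 0.1124, 0.1988]
orientation: [0.001, 0.457, 0.889, 0.001]
wrist_force: [0.0, 0.1, -0.2]
finger_gap: 0.0151
grip_force: 61.0
```

```bash
python3 - <<'E'
exec(open("st.py").read())
im,d=env.read_camera("side")
cv2.imwrite("pics/s2.png",cv2.convertScaleAbs(cv2.resize(im[120:320,180:340,::-1],(480,600),interpolation=cv2.INTER_CUBIC),alpha=1.6))
print(togo([.580,-.112,.2],np.degrees(np.arctan2(.8136,-.5814)))); print(np.degrees(s["joint_pos"]))
E
```

```text
[0.5512 0.1124 0.1988] [-0.5815  0.8136 -0.0012] [ 0.0454  0.083  -0.225 ] [ 0.0116 -0.0522  0.0295] 0.015140548354264507 61.03691339492798 57.802548991741816
('turn', array([0.05, 0.04, 0.  ]), 'shift cm', array([-19.96, -10.67,  -0.19]))
[ 3.3565 17.0902 -3.1244 69.6629 -0.0037 57.8025]
```

View pics/s2.png

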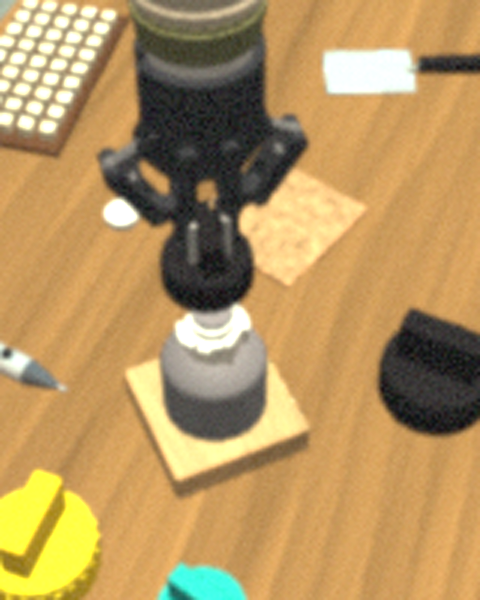

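The picture shows the cap lifted clear in the gripper at (207,260), with the bare white neck at (212,325). Carrying it to the mat.

Emit:
carry_out:
  steps:
    - [[0,0,0],[-3,-1.6,0],255]
    - [[0,0,0],[-7,-3.7,0],255]
    - [[0,0,0],[-11,-5.9,0],255]
    - [[0,0,0],[-15,-8,0],255]
    - [[0,0,0],[-18,-9.6,0],255]
    - [[0,0,0],[-20,-10.7,2],255]
    - [[0,0,0],[-20,-10.7,5],255]
    - [[0,0,0],[-20,-10.7,8],255]

```text
clock: 24.3
tcp_pos: [0.5794, -0.1131, 0.1163]
orientation: [-0.0, 0.458, 0.889, -0.0]
wrist_force: [0.9, 0.1, -1.6]
finger_gap: 0.0149
grip_force: 61.0
```

```bash
python3 - <<'E'
exec(open("st.py").read())
print(togo([.580,-.112,.045],np.degrees(np.arctan2(.8136,-.5814))))
im,d=env.read_camera("scene")
cv2.imwrite("pics/s3.png",cv2.convertScaleAbs(cv2.resize(im[160:310,150:310,::-1],(640,600),interpolation=cv2.INTER_CUBIC),alpha=1.5))
E
```

```text
[ 0.5794 -0.1131  0.1163] [-0.5806  0.8142  0.0003] [ 0.8534  0.1428 -1.6338] [-0.0088  0.0716  0.0099] 0.01487426522525543 61.03708505630493 35.67275729947552
('turn', array([-0.01, -0.02, -0.06]), 'shift cm', array([0.06, 0.11, 7.13]))
```

View pics/s3.png

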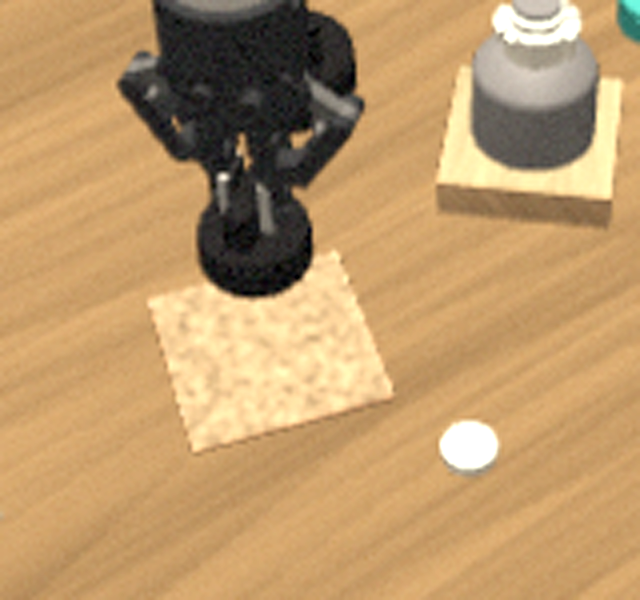

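The mat is fully visible with crop corners (150,300), (338,253), (392,393) and (195,450). The cap is level above it. I'll use these corners to check the mat centre again.

```bash
python3 - <<'E'
exec(open("st.py").read())
c=env.get_calibration("scene")
P=np.array([onz(c,150+x/4-.4,160+y/4-.4,.005) for x,y in[(150,300),(338,253),(392,393),(195,450)]]);print(P,P.mean(0))
E
```

```text
[ 0.5769 -0.1121  0.1118] [-0.5809  0.814   0.0058] [-0.3593  0.1553 -4.6945] [0.0137 0.0932 0.0617] 0.014767696195401808 61.071821451187134 35.67383499200007
[[ 0.5045 -0.1487  0.005 ]
 [ 0.5425 -0.0368  0.005 ]
 [ 0.6505 -0.0746  0.005 ]
 [ 0.6156 -0.1857  0.005 ]] [ 0.5783 -0.1114  0.005 ]
```

Emit:
carry_out:
  steps:
    - [[0,0,0],[0.06,0.1,1.5],255]
    - [[0,0,0],[0.06,0.1,3],255]
    - [[0,0,0],[0.06,0.1,4.5],255]
    - [[0,0,0],[0.06,0.1,5.5],255]
    - [[0,0,0],[0.06,0.1,6.3],255]
    - [[0,0,0],[0.06,0.1,6.8],255]
    - [[0,0,0],[0.06,0.1,7.1],255]
    - [[0,0,0],[0.06,0.1,7.1],255]

```text
clock: 25.35
tcp_pos: [0.5802, -0.1115, 0.0466]
orientation: [0.0, 0.457, 0.889, -0.0]
wrist_force: [-0.4, -0.2, -1.1]
finger_gap: 0.0149
grip_force: 61.1
```

```bash
python3 st.py
```

```text
[ 0.5802 -0.1115  0.0466] [-0.5815  0.8135 -0.0001] [-0.4337 -0.2166 -1.1191] [ 0.0065 -0.0071 -0.007 ] 0.014915780900102564 61.06767654418945 35.786563113319154
```

Emit:
carry_out:
  steps:
    - [[0,0,0],[0.05,0,0.3],255]
    - [[0,0,0],[0.05,0,0.6],255]
    - [[0,0,0],[0.05,0,0.75],255]
    - [[0,0,0],[0.05,0,0.85],255]
    - [[0,0,0],[0.05,0,0.9],255]
    - [[0,0,0],[0.05,0,0.95],255]
    - [[0,0,0],[0.05,0,0.95],255]
    - [[0,0,0],[0.05,0,0.95],255]

```text
clock: 26.35
tcp_pos: [0.5799, -0.1111, 0.0372]
orientation: [0.0, 0.457, 0.889, -0.0]
wrist_force: [-0.2, 0.3, -0.3]
finger_gap: 0.0148
grip_force: 61.1
```

```bash
python3 st.py
```

```text
[ 0.5799 -0.1111  0.0372] [-0.5815  0.8136 -0.0002] [-0.216   0.3246 -0.2852] [-0.0054  0.0228  0.0113] 0.01477028752314964 61.06829881668091 35.818235110236564
```

Emit:
carry_out:
  steps:
    - [[0,0,0],[0,0,0.03],255]
    - [[0,0,0],[0,0,0.06],255]
    - [[0,0,0],[0,0,0.09],255]
    - [[0,0,0],[0,0,0.12],255]
    - [[0,0,0],[0,0,0.15],255]
    - [[0,0,0],[0,0,0.15],255]
    - [[0,0,0],[0,0,0.15],255]
    - [[0,0,0],[0,0,0.15],255]

```text
clock: 27.35
tcp_pos: [0.5799, -0.1111, 0.0358]
orientation: [0.0, 0.457, 0.889, -0.0]
wrist_force: [-1.7, 0.2, 3.2]
finger_gap: 0.0152
grip_force: 61.6
```

```bash
python3 st.py
```

```text
[ 0.5799 -0.1111  0.0358] [-0.5815  0.8135 -0.0002] [-1.729   0.2436  3.1693] [ 0.1061  0.2421 -0.0275] 0.015150499480335599 61.55452609062195 35.81656401366199
```

Emit:
carry_out:
  steps:
    - [[0,0,0],[0,0,0],190]
    - [[0,0,0],[0,0,0],160]
    - [[0,0,0],[0,0,0],120]
    - [[0,0,0],[0,0,0],100]
    - [[0,0,0],[0,0,-0.2],100]
    - [[0,0,0],[0,0,-1.5],100]
    - [[0,0,0],[0,0,-4],100]
    - [[0,0,0],[0,0,-7],100]
  force: 20

```text
clock: 28.35
tcp_pos: [0.5796, -0.111, 0.1068]
orientation: [-0.0, 0.457, 0.889, -0.0]
wrist_force: [0.2, 0.8, 0.7]
finger_gap: 0.0519
grip_force: 0.0
```

Emit:
carry_out:
  steps:
    - [[0,0,0],[0,0,-4],100]
    - [[0,0,0],[0,0,-8],100]
    - [[0,0,0],[0,0,-10],100]
    - [[0,0,0],[0,0,-10],100]
    - [[0,0,0],[0,0,-10],100]
    - [[0,0,0],[0,0,-10],100]
    - [[0,0,0],[0,0,-10],100]
    - [[0,0,0],[0,0,-10],100]

```text
clock: 29.35
tcp_pos: [0.5796, -0.111, 0.205]
orientation: [-0.0, 0.457, 0.889, -0.0]
wrist_force: [-0.5, 0.3, 0.5]
finger_gap: 0.0523
grip_force: 0.0
```

```bash
python3 - <<'E'
exec(open("st.py").read())
im,d=env.read_camera("scene"); im2,_=env.read_camera("side")
cv2.imwrite("pics/s4.png",cv2.convertScaleAbs(np.hstack([cv2.resize(i[:,:,::-1],(400,300)) if 0 else cv2.resize(i[a:a+150,b:b+200,::-1],(400,300),interpolation=cv2.INTER_CUBIC) for i,a,b in((im,150,130),(im2,120,180))]),alpha=1.5))
E
```

```text
[ 0.5796 -0.111   0.205 ] [-0.5815  0.8136  0.0007] [-0.4631  0.2532  0.4586] [-0.0192 -0.0088  0.0239] 0.052313114191569844 0.0 35.81810458328241
```

View pics/s4.png

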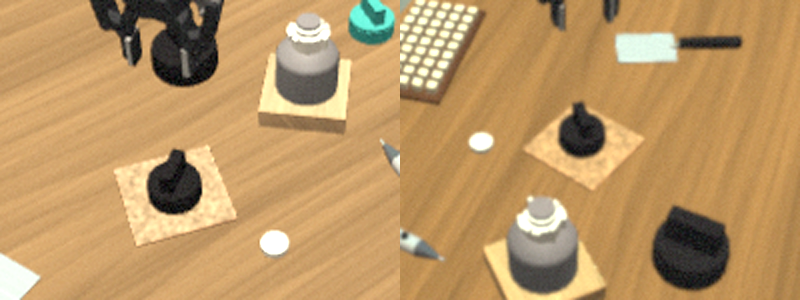

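The cap stands skirt down in the middle of the mat, at (175,190) in the left view and (582,135) in the right. The gripper is clear and the other things are where they were.

```bash
python3 -c "
from workcell import env
print(env.hand_in())"
```

```text
the job is handed in; nothing more can be done
None
```

The black safety cap came off after about 81° of turning with roughly 15 N of press; it now stands skirt down in the middle of the cork mat, released, and the job was handed in at about 29 s on the robot's clock.

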